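Load the offcut into the drill jig

TASK

From the three grey blocks at the front of the bench, take the plain aluminium offcut (no holes, no groove) to the open end of the drill jig. Slide it lengthways, flat on the base plate, between the guide rails and under the blue bridge until it is home against the red end stop, and leave it there. Leave the drilled setting block and the V-block where they are.

Things in the scene. Friction and masses are not known exactly. Their poses are not given: they have to be found in the camera images.
- offcut_centre (a point): Centre of the plain sawn aluminium offcut: loose light grey block, no holes, 35 x 70 x 28 mm (its x, y, z; length along y), about 0.18 kg, flat on the bench. Home in the jig: length along the jig's x, centre at jig x 40, y 0, z 20 mm, rear 30 mm out from under the bridge.
- drill_jig: Fixed drill jig. Origin: track centre line, bench height; +x slides to the stop, z up; mm. Dark plate x -135..90, 110 wide, top z 6, bare up to x -45. Aluminium rails x -15..75, 42 apart, 8 thick, top z 18; flared mouth x -45..-15, 80 to 42 wide. Blue bridge over the track x 35..75, z 40 to 48, 94 wide, brass bush top z 53; posts 31 to 47 off the centre line. Red end stop: face x 75, top z 32.
- setting_block: Bystander: grey setting block with drilled holes, 50 x 75 x 25 mm (x, y, z), loose; origin at the centre of its underside.
- vee_block: Bystander: grey hardened V-block with a V groove on top, 55 x 44 x 34 mm (x, y, z), loose; origin at the centre of its underside.

How it is judged:
By the outcome, as a careful person would: the job done as asked, in the order asked, and still so for the second after the job is handed in, with the robot touching nothing.
It also fails if it takes over 51 s, if anything falls off the work surface, if the arm or the gripper's body presses on something with over 40 N, if the wrist force passes 120 N, or if a joint passes its speed limit or range.

ROBOT

A 6-joint arm with a two-finger parallel gripper is mounted at the origin on a cart in front of the work surface, level with it; the furniture and walls round the work are solid. World frame = base frame: x ahead of the robot, y to its left, z up, the work surface at z = 0. Lengths are in mm, angles in rad, forces in N, time in s.
With the tool pointing down it reaches from about 400 to 925 mm from the base axis. Payload 12.5 kg.
Tool frame: the origin (TCP) lies on the centre line of the jaws, within the pads' length; the fingertips stand 17 mm ahead of it and the grasp point (between the pads) lies 2 mm behind it; z points along the fingers, y is the line along which they close (so a half turn about z gives the same grasp; the last joint's range is limited). The gripper opens to 95 mm and grips with 3 to 60 N. Pads are 20 mm wide; open, the fingers measure 119 mm over their backs; the gripper's body (75 mm by 180 mm) begins 59 mm behind the grasp point.
Start: joints at [1.009, 0.491, 1.559, -0, 1.092, -0.106], TCP at [275.099, 561.218, 231.661] pointing down, gripper open.
Joint ranges: [-3.1, 3.1], [-0.84, 2.19], [0.05, 2.79], [-1.13, 4.28], [0.06, 2.93], [-2.69, 2.69]. Speed limits (rad/s): [2.22, 2.22, 2.79, 3.14, 3.14, 3.14].

INTERFACE

Orientations are given as [roll, pitch, yaw] about the fixed x, y, z axes, in that order (R = Rz(yaw) Ry(pitch) Rx(roll)).
In Python, from cell import env gives the robot as it stands.
- The arm moves only by the tool drive_tool, never from a script. Its argument "deltas" is text: rows parted by semicolons, each of 4 numbers parted by spaces: the shift along the world's x, y, z normalised to -1 to 1, where 1 is 100 mm, then the turn about the world's z normalised to -1 to 1, where 1 is 180 degrees. A call has 1 to 10 rows; each row shifts and turns the commanded pose from where the row before left it; what a row does not reach is not made up. A row lasts 1/12 s, in which the tool goes at most 41.7 mm and 7.16 degrees, less where a joint would pass 70% of its speed; a pose out of reach is approached as far as the arm can. A call with a number of a shift or a turn outside -1 to 1 is refused whole. A call with a gripper value outside its range is refused whole. "gripper" is the closure, from 0 (fully open) to 1 (shut), set as the call begins (left out, the last holds). The fingers move at their own pace and stop on an object; the grip force is fixed at half the most. Time passes only in rows, so rows that do not move let the fingers close. It gives the time, the measured TCP pose, the force, the opening and the grip force at its end, in the units of the state.
- env.state(): the state, without advancing time (a new reading comes with each control period).
- env.read_camera(name): name is "side" or "top"; returns (picture, depth): 400x640x3 uint8, red, green, blue; 400x640 float32, mm along the optical axis (not along the pixel's ray), 0 where there is no reading.
- env.camera_params(name): a dict with "mtx" (3x3 intrinsics, pixels), "camera_from_world" (4x4, takes a point from world to camera coordinates). Camera axes: x right, y down, z forward; pixel columns grow to the right and rows downward; lengths in mm; the calibration is good to about 2 mm. A picture is of the moment at which its call begins. camera_params takes no time and is no camera call.
- env.job_done(): hands the job in; it is judged then, once.
The state is a dict: "t": time; "joints": joint angles; "qvel": joint speeds; "tau": joint torques, N m; "eef_pos": TCP position; "tcp_rot": TCP orientation; "ft_force": force on the tool from outside, world axes, zero at the start; "moment": the same for the moment, N m; "opening": opening from 0.0 (shut) to 1.0 (fully open); "grip_force": force on a finger pad.
Only numpy, scipy, OpenCV 4.12 (cv2) and the standard library are available. Lean on these libraries where they do the work, as an engineer would, in place of code of your own. Each camera call takes 0.05 s, during which the arm holds its last target. There are 200 camera calls.

## Working session

There is one attempt and no reset: what is moved stays moved. The work goes in short steps, Python scripts to look and compute and a tool call to move; the robot and the scene stay as the last step left them, time stands still between calls to the robot, and variables do not carry over. Pictures are saved under pics/ and viewed, at most 10 in all, crops included, and the job is handed in when it is done.

Besides the shell and the picture viewer there is one more tool, called after ">>>" by a JSON object that holds its "api" and its "payload". drive_tool: Moves the arm, as the interface text tells. Its arguments: {"type":"object","properties":{"deltas":{"type":"string"},"gripper":{"type":"number"}},"required":["deltas"]}

```bash
mkdir -p pics; python3 - <<'E'
from cell import env
import cv2,numpy as np
for n in("top","side"):
    p,d=env.read_camera(n); cv2.imwrite(f"pics/{n}0.png",p[:,:,::-1]); np.savez(f"{n}0.npz",p=p,d=d)
    c=env.camera_params(n); print(n,c["mtx"].tolist(),np.round(c["camera_from_world"],3).tolist(),(d>0).mean())
print(env.state())
E
```

```text
top [[465.5346992506925, 0.0, 315.2489118334186], [0.0, 465.5346992506925, 201.65280046980513], [0.0, 0.0, 1.0]] [[0.141, -0.99, 0.001, -178.714], [-0.858, -0.123, -0.498, 439.321], [0.493, 0.069, -0.867, 1220.524], [0.0, 0.0, 0.0, 1.0]] 0.90696484375
side [[446.06431756803033, 0.0, 315.45402169997345], [0.0, 446.06431756803033, 194.54143831571093], [0.0, 0.0, 1.0]] [[0.899, -0.438, -0.019, -471.575], [-0.238, -0.452, -0.86, 122.831], [0.368, 0.777, -0.51, 1308.242], [0.0, 0.0, 0.0, 1.0]] 0.99601953125
{'t': 0.1, 'joints': array([ 1.00940822e+00,  4.91465833e-01,  1.55939960e+00, -3.65368120e-05,
        1.09169843e+00, -1.05555552e-01]), 'qvel': array([-4.46888435e-04, -1.45491631e-03, -5.91316037e-04, -4.38052294e-04,
       -1.24293655e-03, -3.90188335e-06]), 'tau': array([ 2.98932151e-03, -6.13616967e+01, -2.58610171e+01,  6.94401632e-02,
        4.69351199e-02, -6.93047855e-05]), 'eef_pos': array([274.98367375, 561.02841511, 231.13713672]), 'tcp_rot': array([-3.14062344e+00, -7.00994985e-05,  2.68577692e+00]), 'ft_force': array([-0.24405813, -0.40239912, -0.36300251]), 'moment': array([ 0.0161557 , -0.01263492,  0.02752723]), 'grip_force': 0.0, 'opening': 0.9988797401090165}
```

View pics/top0.png

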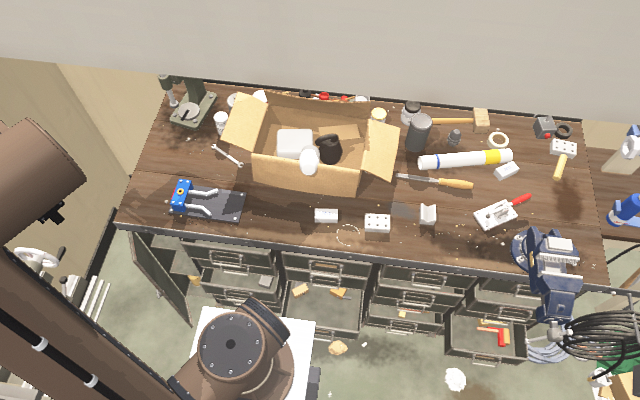

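View pics/side0.png

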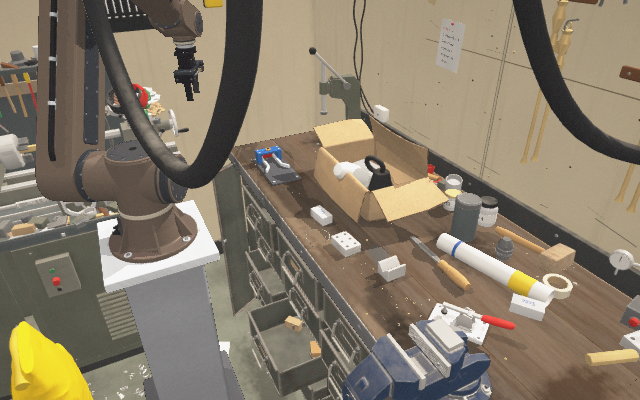

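The top view shows the plain offcut at about (326,215), the setting block at (377,222), the V-block at (428,214), and the jig at (205,200) with its bridge at (181,195). The jig's open end faces right. In the side view the offcut is at (321,215) and the jig at (275,168). The cardboard box stands just behind them.

```bash
cat > h.py <<'E'
import numpy as np,cv2
from cell import env
def world(n,d,v,u):
    c=env.camera_params(n);K=c["mtx"];T=np.array(c["camera_from_world"]);z=d[v,u]
    P=np.stack([(u-K[0,2])/K[0,0]*z,(v-K[1,2])/K[1,1]*z,z],-1)
    return (P-T[:3,3])@T[:3,:3]
def cloud(n,d): 
    v,u=np.mgrid[:400,:640]; return world(n,d,v,u)
def ray(n,u,v,h):
    c=env.camera_params(n);K=np.array(c["mtx"]);T=np.array(c["camera_from_world"]);R=T[:3,:3]
    o=-R.T@T[:3,3];w=R.T@np.linalg.solve(K,[u,v,1.]);return o+w*(h-o[2])/w[2]
E
python3 - <<'E'
from h import *
np.set_printoptions(precision=1,suppress=True)
rois={"top":dict(off=(308,200,345,228),sett=(360,208,395,235),vee=(415,200,442,230),jig=(165,170,250,225)),"side":dict(off=(305,202,338,228),jig=(250,140,305,188))}
for n in rois:
    z=np.load(n+"0.npz");W=cloud(n,z["d"]);p=z["p"];hsv=cv2.cvtColor(p,cv2.COLOR_RGB2HSV)
    for k,(a,b,c,e) in rois[n].items():
        w=W[b:e,a:c];H=hsv[b:e,a:c]
        if k!="jig":
            m=(H[...,1]<60)&(H[...,2]>120); zt=np.percentile(w[m][:,2],[10,50,90]); 
            t=m&(abs(w[...,2]-np.percentile(w[m][:,2],80))<4)
            r=cv2.minAreaRect(w[t][:,:2].astype(np.float32)); print(n,k,m.sum(),zt,"top rect",np.array(r[0]),np.array(r[1]),r[2],w[t].mean(0))
        else:
            m=(H[...,0]>100)&(H[...,0]<125)&(H[...,1]>130)&(H[...,2]>80)
            t=m&(abs(w[...,2]-44)<9); r=cv2.minAreaRect(w[t][:,:2].astype(np.float32));print(n,"bridge",m.sum(),t.sum(),np.percentile(w[m][:,2],[5,50,95]),r,w[t].mean(0))
            m=(H[...,1]<110)&(H[...,2]<110)&(abs(w[...,2]-6)<5); 
            r=cv2.minAreaRect(w[m][:,:2].astype(np.float32));print("plate?",m.sum(),r)
    # zoom
ims=[]
for n,(a,b,c,e) in dict(top=(160,165,350,235),side=(240,135,400,260)).items():
    q=np.load(n+"0.npz")["p"][b:e,a:c,::-1]; q=cv2.resize(q,None,fx=800/(c-a)*.99 if n=="top" else 2.4,fy=800/(c-a)*.99 if n=="top" else 2.4,interpolation=cv2.INTER_CUBIC);ims.append(q)
Wd=max(q.shape[1] for q in ims);o=np.vstack([cv2.copyMakeBorder(q,0,0,0,Wd-q.shape[1],0) for q in ims]);cv2.imwrite("pics/z.png",o);print(o.shape)
E
```

```text
top off 350 [ 4.3 27.1 31.5] top rect [ 474.4 -145.6] [37.8 68.1] 5.4298481941223145 [ 474.  -145.4   29.4]
top sett 509 [ 2.3 23.9 28.5] top rect [ 472.3 -302.3] [53.1 73.4] 5.096005439758301 [ 472.  -302.5   26.1]
top vee 337 [ 6.6 25.2 34.7] top rect [ 523.  -452.6] [59.5 43.2] 1.3726475238800049 [ 521.6 -452.5   32.1]
top bridge 354 275 [16.5 47.2 52.9] ((475.10205078125, 306.7139587402344), (42.22755813598633, 98.63330841064453), 88.7468032836914) [470.1 305.4  47.3]
plate? 894 ((479.22064208984375, 245.7303466796875), (179.30332946777344, 294.8154296875), 2.313649892807007)
side off 313 [ 5.9 26.3 30.5] top rect [ 472.3 -144.7] [38.5 77.4] 7.852714538574219 [ 471.9 -147.7   29.1]
side bridge 186 123 [15.6 45.4 50.8] ((471.79400634765625, 302.9527893066406), (45.218055725097656, 91.93258666992188), 88.34915924072266) [468.3 299.3  47. ]
plate? 571 ((477.42572021484375, 279.5096740722656), (446.8031921386719, 175.32440185546875), 84.00343322753906)
(592, 792, 3)
```

View pics/z.png

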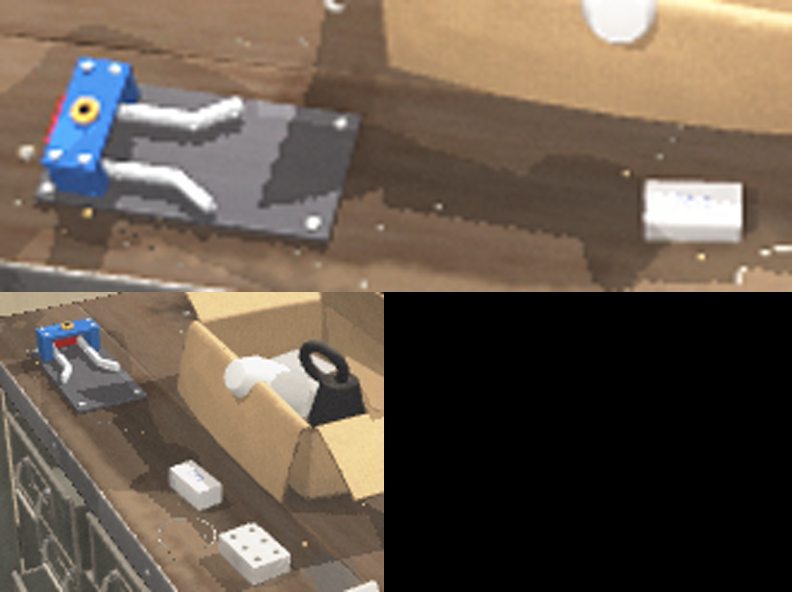

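The zoom shows the jig with its bridge on the left, the red stop behind it, and the rails flaring towards the right-hand open end. The plate's open-end corners are at about (246,193) and (239,223) in the top image. The offcut's top face is plain. Next I'll get the jig's axis from the rails, plate corners and bush.

```bash
python3 - <<'E'
from h import *
np.set_printoptions(precision=1,suppress=True)
for u,v in [(245.9,192.6),(238.7,222.6),(169.1,213)]: print("corner",ray("top",u,v,6)[:2])
for n,(a,b,c,e) in dict(top=(165,170,250,225),side=(250,140,305,188)).items():
    z=np.load(n+"0.npz");W=cloud(n,z["d"]);hsv=cv2.cvtColor(z["p"],cv2.COLOR_RGB2HSV)
    w=W[b:e,a:c];H=hsv[b:e,a:c]
    m=(H[...,0]<35)&(H[...,0]>15)&(H[...,1]>120)&(H[...,2]>140)&(w[...,2]>40)
    vu=np.argwhere(m); 
    if len(vu): v,u=(vu.min(0)+vu.max(0))/2; print(n,"bush",len(vu),ray(n,u+a,v+b,53),w[m].mean(0))
    m=(H[...,1]<50)&(H[...,2]>130)&(w[...,2]>14)&(w[...,2]<24)&(w[...,1]<290)&(w[...,1]>150)
    k,l,s,_=cv2.connectedComponentsWithStats(m.astype(np.uint8))
    for i in range(1,k):
        if s[i,4]<15: continue
        q=w[l==i]; print(n,"rail",len(q),np.median(q[:,2]))
        for y0 in range(180,290,10):
            r=q[(q[:,1]>=y0)&(q[:,1]<y0+10)]
            if len(r)>2: print("   y",y0+5,"x",r[:,0].min(),r[:,0].max(),r[:,0].mean())
    m=(H[...,0]>165)|(H[...,0]<8); m&=(H[...,1]>150)&(H[...,2]>80); print(n,"red",m.sum(),w[m].mean(0) if m.any() else 0)
# plate via dark mask at z~6
z=np.load("top0.npz");W=cloud("top",z["d"]);H=cv2.cvtColor(z["p"],cv2.COLOR_RGB2HSV)
m=np.zeros((400,640),np.uint8);m[170:230,165:252]=((H[...,1]<75)&(H[...,2]<130))[170:230,165:252]
k,l,s,_=cv2.connectedComponentsWithStats(m);i=1+s[1:,4].argmax();vu=np.argwhere(l==i)[:,::-1]
P=np.array([ray("top",u,v,6)[:2] for u,v in vu],np.float32);P2=P[P[:,1]<270];print("plate",len(P),cv2.minAreaRect(P),cv2.minAreaRect(P2))
E
```

```text
corner [525.  117.5]
corner [416.7 116.3]
corner [418.8 337.6]
top bush 20 [475.1 307.1  53. ] [474.  306.5  53.4]
top rail 74 17.92945699157081
   y 205 x 513.3663106866924 523.7904741364288 517.7479692237458
   y 215 x 506.97739894824093 519.7451868501305 512.6026485530107
   y 225 x 501.29773667108674 512.1394313543448 507.06216254962953
   y 235 x 494.02233901991764 507.0055161389142 500.37902844036324
   y 245 x 495.0937407730166 503.3301207319918 498.954117926867
   y 255 x 496.80482943481445 503.40698639195955 500.09704086833113
   y 265 x 495.77137232895996 504.32935703271704 498.66824809975253
   y 275 x 494.435305630699 502.67549570454156 499.3035488677096
   y 285 x 494.3030000681883 503.92814540045794 498.8576723797601
top rail 77 18.37498668879901
   y 205 x 425.8673149858428 434.77832356898443 429.83006439213466
   y 215 x 430.49328422112865 438.1610958449635 434.49495445635444
   y 225 x 433.41124104873506 444.51255809966284 438.786767139524
   y 235 x 440.0163900287346 452.2825429240839 447.1637787392218
   y 245 x 445.7745368084125 454.007682805335 449.6056207198408

[... 814 characters left out ...]
42785 496.9768124682459
side rail 31 18.390712415545206
   y 215 x 427.8357464804019 439.37096429692735 432.7289388588199
   y 225 x 432.97431232689075 439.20089113302396 436.2059918839521
   y 235 x 441.45308228581365 449.16744617797826 445.2384459490124
   y 255 x 443.38903707937135 451.0269143399585 446.6506079267707
   y 265 x 443.84895954427645 451.0768623969647 446.80551969555177
   y 275 x 444.69828765845944 450.453838801404 447.1545935203608
side red 26 [474.5 328.8  15.2]
plate 733 ((468.389892578125, 230.0453643798828), (116.78575134277344, 229.3834991455078), 0.846842348575592) ((469.25189208984375, 192.8414306640625), (117.57341003417969, 153.69387817382812), 0.12327073514461517)
```

The jig's +x lies along world +y, with the track centre at x≈473 and the origin at y≈252. The plate end at y 117 and the rails at z 18 agree with the text. Home centre is therefore about (473, 292). The offcut is at about (473.5, -145.5). I'll get its yaw from the edges of its top face.

```bash
python3 - <<'E'
from h import *
z=np.load("top0.npz");g=cv2.cvtColor(z["p"],cv2.COLOR_RGB2GRAY).astype(float)
W=cloud("top",z["d"]);w=W[200:230,306:347]
m=(abs(w[...,2]-28)<5)&(cv2.cvtColor(z["p"],cv2.COLOR_RGB2HSV)[200:230,306:347,1]<60)
for lab,ax in(("far/near",0),("ends",1)):
    A=[];B=[]
    for i in range(m.shape[1-ax]):
        col=m[:,i] if ax==0 else m[i]
        k=np.flatnonzero(col)
        if len(k)<8: continue
        f=(lambda j:ray("top",306+i,200+j,28)[:2]) if ax==0 else (lambda j:ray("top",306+j,200+i,28)[:2])
        A.append(f(k[0]-.5));B.append(f(k[-1]+.5))
    for q in(A,B):
        q=np.array(q[2:-2]); v=cv2.fitLine(q.astype(np.float32),cv2.DIST_HUBER,0,.1,.1).ravel(); print(lab,len(q),np.round(q.mean(0),1),"angle",round(np.degrees(np.arctan2(v[1],v[0]))%180,1))
E
```

```text
far/near 19 [ 492.8 -143.4] angle 93.3
far/near 19 [ 456.  -148.3] angle 96.1
ends 7 [ 471.2 -111.3] angle 8.2
ends 7 [ 481.  -179.9] angle 9.3
```

>>> {"api": "drive_tool", "payload": {"deltas": "0.2 -0.41 0 -0.0395;0.2 -0.41 0 -0.0395;0.2 -0.41 0 -0.0395;0.2 -0.41 0 -0.0395;0.2 -0.41 0 -0.0395;0.2 -0.41 0 -0.0395;0.2 -0.41 0 -0.0395;0.2 -0.41 0 -0.0395;0.2 -0.41 0 -0.039", "gripper": 0}}

```text
t: 0.85
eef_pos: [439.8, 222.2, 231.6]
tcp_rot: [-3.142, 0.0, 1.565]
ft_force: [1.2, 0.6, 0.4]
opening: 1.002
grip_force: 0.0
```

```bash
python3 - <<'E'
from h import *
np.set_printoptions(precision=0,suppress=True)
z=np.load("top0.npz");W=cloud("top",z["d"]).reshape(-1,3)
for y in range(-260,300,40):
    q=W[(abs(W[:,1]-y)<20)&(W[:,0]>500)&(W[:,0]<900)]
    print(y,[ (lo,round(float(q[q[:,2]>lo][:,0].min()))) for lo in(40,60,90,120) if (q[:,2]>lo).any()])
print(env.state()["eef_pos"])
E
```

```text
-260 [(40, 590), (60, 590), (90, 590), (120, 620)]
-220 [(40, 553), (60, 558), (90, 567), (120, 597)]
-180 [(40, 551), (60, 558), (90, 558), (120, 766)]
-140 [(40, 550), (60, 556), (90, 564), (120, 661)]
-100 [(40, 552), (60, 556), (90, 558), (120, 563)]
-60 [(40, 552), (60, 556), (90, 556), (120, 561)]
-20 [(40, 555), (60, 561), (90, 572), (120, 590)]
20 [(40, 556), (60, 564), (90, 573), (120, 589)]
60 [(40, 564), (60, 565), (90, 574), (120, 774)]
100 [(40, 568), (60, 572), (90, 580), (120, 610)]
140 [(40, 611), (60, 611), (90, 611), (120, 611)]
180 [(40, 612), (60, 612), (90, 612), (120, 612)]
220 [(40, 736), (60, 736)]
260 [(40, 736), (60, 736)]
[440. 222. 232.]
```

The box's front wall stands at x≈556 and is about 115 mm high. A grasp across the width would put the gripper body, with its 90 mm half-length, into that wall. I'll grip the offcut lengthways (closing along y), set it in the jig's mouth, then push it home with closed fingers.

>>> {"api": "drive_tool", "payload": {"deltas": "0.035 -0.36 0 -0.039;0.035 -0.36 0 -0.039;0.035 -0.36 0 -0.039;0.035 -0.36 0 -0.039;0.035 -0.36 0 -0.039;0.035 -0.36 0 -0.039;0.035 -0.36 0 -0.039;0.035 -0.36 0 -0.039;0.035 -0.36 0 -0.039;0.035 -0.36 0 -0.039"}}

```text
t: 1.68
eef_pos: [474.2, -137.6, 231.6]
tcp_rot: [-3.141, 0.0, 0.339]
ft_force: [0.7, 0.8, 0.0]
opening: 1.0
grip_force: 0.0
```

>>> {"api": "drive_tool", "payload": {"deltas": "0 0 0 -0.039;0 0 0 -0.036;0 0 0 0;0 0 0 0"}}

```text
t: 2.02
eef_pos: [474.3, -135.8, 231.5]
tcp_rot: [-3.141, 0.0, 0.113]
ft_force: [-0.0, 0.3, -0.0]
opening: 0.997
grip_force: 0.0
```

>>> {"api": "drive_tool", "payload": {"deltas": "0 -0.095 -0.3 0;0 0 -0.3 0;0 0 -0.3 0;0 0 -0.3 0;0 0 0 0;0 0 0 0"}}

```text
t: 2.52
eef_pos: [474.2, -144.8, 111.3]
tcp_rot: [-3.14, 0.002, 0.113]
ft_force: [0.3, -0.5, -0.1]
opening: 0.998
grip_force: 0.0
```

```bash
python3 - <<'E'
from h import *
print(env.state()["eef_pos"])
a=env.read_camera("top")[0][150:250,260:400,::-1];b=env.read_camera("side")[0][110:250,250:400,::-1]
a=cv2.resize(a,(560,400),interpolation=2);b=cv2.resize(b,(429,400),interpolation=2)
cv2.imwrite("pics/h.png",cv2.resize(np.hstack([a,b]),(790,320)))
E
```

```text
[ 474.23414391 -144.78691232  111.28112966]
```

View pics/h.png

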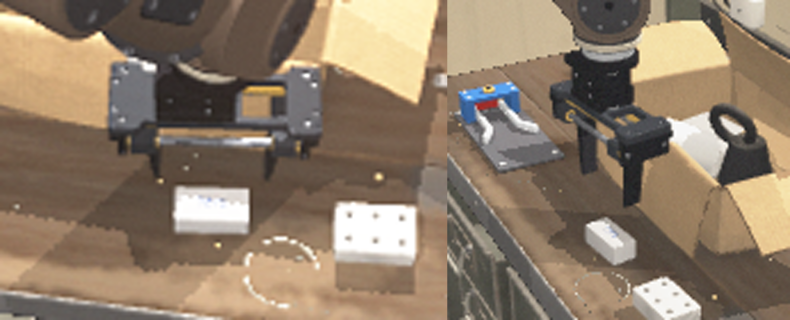

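The gripper's long side lies along y and is centred over the offcut, with a finger clear of each end and of the setting block. The body also clears the box wall. I'll descend now.

>>> {"api": "drive_tool", "payload": {"deltas": "0 -0.005 -0.3 0;0 0 -0.3 0;0 0 -0.2 0;0 0 -0.08 0;0 0 0 0;0 0 0 0"}}

```text
t: 3.12
eef_pos: [475.2, -146.0, 25.0]
tcp_rot: [3.141, -0.001, 0.11]
ft_force: [0.1, 0.4, 0.7]
opening: 1.0
grip_force: 0.0
```

>>> {"api": "drive_tool", "payload": {"deltas": "0 0 0 0;0 0 0 0;0 0 0 0;0 0 0 0;0 0 0 0;0 0 0 0;0 0 0 0;0 0 0 0", "gripper": 0.5}}

```text
t: 3.78
eef_pos: [474.7, -145.9, 24.2]
tcp_rot: [3.141, -0.001, 0.11]
ft_force: [-0.7, 1.2, 6.8]
opening: 0.732
grip_force: 30.0
```

>>> {"api": "drive_tool", "payload": {"deltas": "0 0 0.25 0;0 0 0.35 0;0 0 0.35 0;0 0.34 0 0;0 0.34 0 -0.01;0 0.34 0 -0.01;0 0.34 0 -0.01;0 0.34 0 -0.005;0 0.34 0 0;0 0.34 0 0"}}

```text
t: 4.62
eef_pos: [474.1, 93.8, 118.7]
tcp_rot: [3.141, 0.0, -0.001]
ft_force: [-0.3, -0.8, -1.7]
opening: 0.731
grip_force: 30.0
```

>>> {"api": "drive_tool", "payload": {"deltas": "0 0.34 0 0;0 0.34 0 0;0 0.34 0 0;0 0 0 0;0 0 0 0;0 0 0 0"}}

```text
t: 5.12
eef_pos: [474.2, 194.0, 118.5]
tcp_rot: [3.141, 0.001, 0.0]
ft_force: [0.5, -0.4, -2.3]
opening: 0.736
grip_force: 30.0
```

```bash
python3 - <<'E'
from h import *
print(env.state()["eef_pos"],env.state()["tcp_rot"])
a=env.read_camera("top")[0][120:240,150:290,::-1];b=env.read_camera("side")[0][60:200,220:350,::-1]
a=cv2.resize(a,(467,400),interpolation=2);b=cv2.resize(b,(371,400),interpolation=2)
cv2.imwrite("pics/j.png",cv2.resize(np.hstack([a,b]),(790,377)))
E
```

```text
[474.15907803 194.01925251 118.48135737] [3.14122088e+00 6.95387713e-04 4.75142610e-04]
```

View pics/j.png

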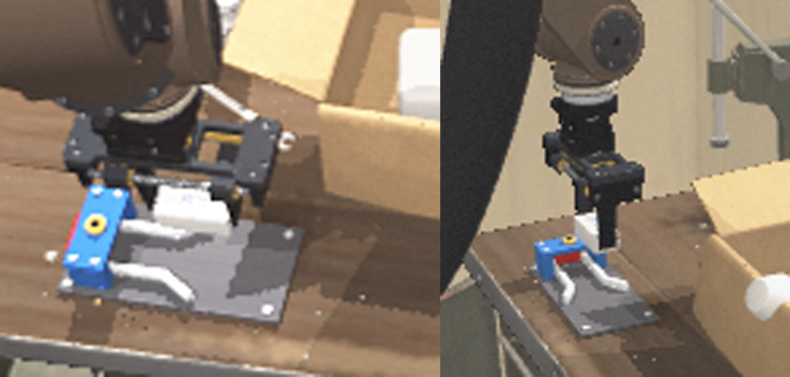

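The offcut is held level above the flared mouth, in line with the track. The front finger is well short of the bridge. I'll lower it onto the plate.

>>> {"api": "drive_tool", "payload": {"deltas": "-0.01 0 -0.25 0;0 0 -0.25 0;0 0 -0.2 0;0 0 -0.1 0;0 0 -0.05 0;0 0 -0.02 0;0 0 0 0;0 0 0 0"}}

```text
t: 5.88
eef_pos: [474.0, 194.1, 32.5]
tcp_rot: [-3.141, -0.001, -0.001]
ft_force: [-1.3, 0.1, -1.4]
opening: 0.733
grip_force: 30.0
```

>>> {"api": "drive_tool", "payload": {"deltas": "0 0 -0.01 0;0 0 0 0;0 0 -0.01 0;0 0 0 0;0 0 0 0"}}

```text
t: 6.3
eef_pos: [473.8, 194.3, 30.2]
tcp_rot: [-3.141, -0.001, -0.0]
ft_force: [-1.2, 0.5, 5.4]
opening: 0.731
grip_force: 30.0
```

Contact is confirmed at about 5 N. Release, lift, move back behind the block and close.

>>> {"api": "drive_tool", "payload": {"deltas": "0 0 0 0;0 0 0 0;0 0 0 0;0 0 0 0;0 0 0 0;0 0 0.25 0;0 0 0.35 0;0 0 0 0", "gripper": 0}}

```text
t: 6.97
eef_pos: [475.2, 194.7, 93.9]
tcp_rot: [-3.14, -0.006, -0.0]
ft_force: [0.9, 0.9, 1.1]
opening: 1.003
grip_force: 0.0
```

>>> {"api": "drive_tool", "payload": {"deltas": "0 -0.3 0.1 0;0 -0.35 0 0;0 0 0 0;0 0 0 0;0 0 0 0;0 0 0 0;0 0 0 0;0 0 0 0;0 0 0 0;0 0 0 0", "gripper": 1}}

```text
t: 7.8
eef_pos: [473.5, 129.5, 99.6]
tcp_rot: [3.141, 0.0, 0.0]
ft_force: [0.3, -0.1, 0.6]
opening: 0.357
grip_force: 0.0
```

```bash
python3 - <<'E'
from h import *
s=env.state();print(s["eef_pos"],s["opening"])
p,d=env.read_camera("top");W=cloud("top",d);H=cv2.cvtColor(p,cv2.COLOR_RGB2HSV)
m=(H[...,1]<60)&(H[...,2]>130)&(abs(W[...,2]-34)<6)&(W[...,1]>120)&(W[...,1]<260)&(abs(W[...,0]-474)<40)
print(m.sum(),np.median(W[m],0),cv2.minAreaRect(W[m][:,:2].astype(np.float32)))
a=p[120:240,150:290,::-1];b=env.read_camera("side")[0][60:200,220:350,::-1]
a=cv2.resize(a,(467,400),interpolation=2);b=cv2.resize(b,(371,400),interpolation=2)
cv2.imwrite("pics/k.png",cv2.resize(np.hstack([a,b]),(790,377)))
E
```

```text
[473.46496569 129.54474789  99.57565884] 0.3574397651730933
240 [471.60962197 194.55249183  34.09713143] ((472.9892272949219, 193.34912109375), (72.89820861816406, 40.30086135864258), 88.66584014892578)
```

View pics/k.png

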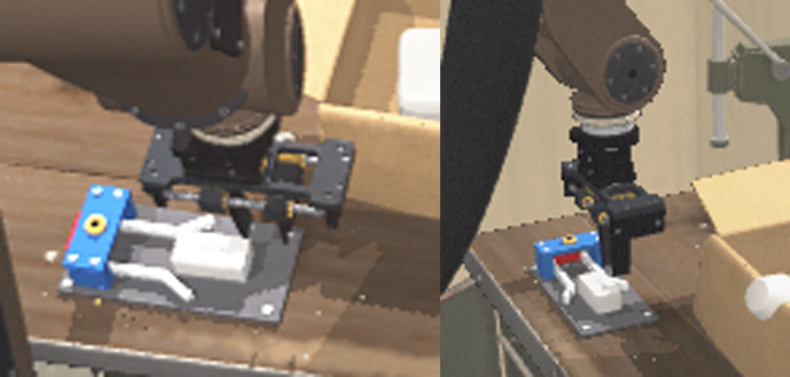

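The offcut lies flat and straight on the plate in the mouth, centred at (473,194) with its top at 34. The fingers are still closing behind it. I'll finish closing, lower and start the push.

>>> {"api": "drive_tool", "payload": {"deltas": "0 0 0 0;0 0 0 0;0 0 0 0;0 0 0 0;0 0 0 0;0 0 0 0;0 0 0 0;0 0 0 0"}}

```text
t: 8.57
eef_pos: [473.5, 129.2, 99.7]
tcp_rot: [3.141, 0.0, -0.0]
ft_force: [0.5, -0.5, 0.1]
opening: 0.006
grip_force: 0.0
```

>>> {"api": "drive_tool", "payload": {"deltas": "0 0 -0.25 0;0 0 -0.25 0;0 0 -0.15 0;0 0 -0.07 0;0 0 0 0;0 0.08 0 0;0 0.08 0 0;0 0.08 0 0;0 0.08 0 0;0 0.08 0 0"}}

```text
t: 9.4
eef_pos: [473.8, 170.1, 28.5]
tcp_rot: [3.142, -0.001, 0.0]
ft_force: [0.2, -5.3, 5.5]
opening: 0.009
grip_force: 2.9
```

>>> {"api": "drive_tool", "payload": {"deltas": "0 0.08 0 0;0 0.08 0 0;0 0.08 0 0;0 0.08 0 0;0 0.08 0 0;0 0 0 0"}}

```text
t: 9.9
eef_pos: [473.7, 210.8, 28.2]
tcp_rot: [-3.141, -0.001, 0.001]
ft_force: [-0.3, -0.4, -0.6]
opening: 0.005
grip_force: 0.0
```

>>> {"api": "drive_tool", "payload": {"deltas": "0 0.05 0 0;0 0.05 0 0;0 0.05 0 0;0 0.05 0 0;0 0.05 0 0;0 0 0 0"}}

```text
t: 10.4
eef_pos: [473.5, 234.9, 27.8]
tcp_rot: [-3.142, -0.0, 0.0]
ft_force: [0.1, -0.3, 0.9]
opening: 0.005
grip_force: 0.0
```

```bash
python3 - <<'E'
from h import *
s=env.state();print(s["eef_pos"],s["ft_force"])
a=env.read_camera("top")[0][140:240,150:270,::-1];b=env.read_camera("side")[0][100:200,230:330,::-1]
a=cv2.resize(a,(480,400),interpolation=2);b=cv2.resize(b,(400,400),interpolation=2)
cv2.imwrite("pics/l.png",cv2.resize(np.hstack([a,b]),(790,359)))
E
```

```text
[473.53860381 234.93265015  27.79336097] [ 0.08851624 -0.33237203  0.88471045]
```

View pics/l.png

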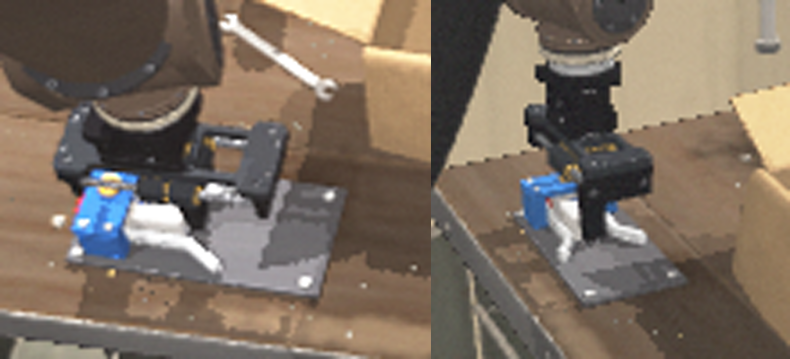

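The offcut is between the rails with its front under the bridge, and the gripper body clears the bridge. I'll feel for the stop in small steps.

>>> {"api": "drive_tool", "payload": {"deltas": "0 0.02 0 0;0 0.02 0 0;0 0.02 0 0;0 0.01 0 0;0 0 0 0"}}

```text
t: 10.92
eef_pos: [473.5, 241.4, 27.6]
tcp_rot: [3.142, 0.0, -0.0]
ft_force: [0.3, -0.1, -0.4]
opening: 0.003
grip_force: 0.0
```

>>> {"api": "drive_tool", "payload": {"deltas": "0 0.01 0 0;0 0.01 0 0;0 0 0 0"}}

```text
t: 11.17
eef_pos: [473.5, 243.3, 27.7]
tcp_rot: [3.142, -0.0, -0.0]
ft_force: [0.4, 0.1, -0.1]
opening: 0.005
grip_force: 0.1
```

>>> {"api": "drive_tool", "payload": {"deltas": "0 0.01 0 0;0 0.01 0 0;0 0 0 0"}}

```text
t: 11.42
eef_pos: [473.5, 245.3, 27.7]
tcp_rot: [3.142, -0.0, -0.0]
ft_force: [0.3, -0.4, -0.0]
opening: 0.005
grip_force: 0.1
```

>>> {"api": "drive_tool", "payload": {"deltas": "0 0.01 0 0;0 0 0 0;0 0 0 0"}}

```text
t: 11.67
eef_pos: [473.6, 246.3, 27.7]
tcp_rot: [-3.142, -0.0, -0.0]
ft_force: [-0.4, 0.2, 0.8]
opening: 0.007
grip_force: 0.0
```

>>> {"api": "drive_tool", "payload": {"deltas": "0 0.01 0 0;0 0 0 0;0 0 0 0"}}

```text
t: 11.92
eef_pos: [473.5, 247.2, 27.7]
tcp_rot: [3.142, -0.0, -0.0]
ft_force: [-0.7, -0.6, -0.0]
opening: 0.006
grip_force: 0.1
```

>>> {"api": "drive_tool", "payload": {"deltas": "0 0.01 0 0;0 0.01 0 0;0 0 0 0"}}

```text
t: 12.17
eef_pos: [473.1, 248.5, 27.6]
tcp_rot: [3.14, 0.001, 0.0]
ft_force: [-0.9, -8.2, 1.1]
opening: 0.009
grip_force: 3.8
```

>>> {"api": "drive_tool", "payload": {"deltas": "0 0.01 0 0;0 0.01 0 0;0 0 0 0"}}

```text
t: 12.42
eef_pos: [472.4, 248.9, 27.6]
tcp_rot: [3.138, 0.004, 0.0]
ft_force: [-1.7, -23.1, 7.2]
opening: 0.001
grip_force: 11.8
```

The stop is felt at 248, with 23 N. I'll back off, lift clear and check.

>>> {"api": "drive_tool", "payload": {"deltas": "0 -0.04 0 0;0 -0.1 0 0;0 -0.3 0 0;0 -0.35 0 0;0 -0.1 0.2 0;0 0 0.35 0;0 0 0.35 0;-0.1 -0.35 0.35 0;-0.1 -0.35 0.35 0;0 0 0 0"}}

```text
t: 13.25
eef_pos: [457.3, 101.7, 179.8]
tcp_rot: [-3.142, -0.006, -0.001]
ft_force: [1.6, 1.2, 0.9]
opening: 0.0
grip_force: 0.0
```

```bash
python3 - <<'E'
from h import *
s=env.state();print(s["eef_pos"],s["ft_force"])
p,d=env.read_camera("top");W=cloud("top",d);H=cv2.cvtColor(p,cv2.COLOR_RGB2HSV)
m=(H[...,1]<60)&(H[...,2]>130)&(abs(W[...,2]-34)<5)&(W[...,1]>200)&(W[...,1]<320)&(abs(W[...,0]-474)<22)
print(m.sum(),np.median(W[m],0),cv2.minAreaRect(W[m][:,:2].astype(np.float32)))
a=p[160:240,150:260,::-1];b,_=env.read_camera("side");b=b[130:200,235:320,::-1]
a=cv2.resize(a,(440,320),interpolation=2);b=cv2.resize(b,(350,320),interpolation=2)
cv2.imwrite("pics/m.png",np.hstack([a,b]))
E
```

```text
[457.3022963  101.67997362 179.79137642] [1.60036182 1.20341291 0.8654934 ]
111 [471.87371113 271.86284824  33.93067351] ((471.8840637207031, 273.2895812988281), (38.055755615234375, 35.44580078125), 1.618533968925476)
```

View pics/m.png

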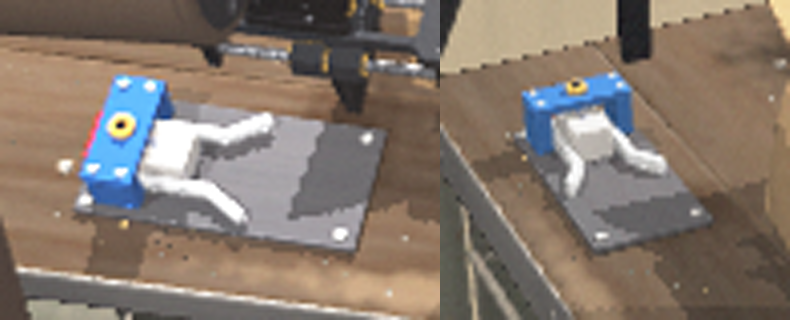

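The offcut lies flat between the rails under the bridge, square to the track. Its rear is at y≈256, about 30 mm out from the bridge, which matches the home position. The robot is clear.

```bash
python3 -c "
from cell import env
print(env.job_done())"
```

```text
the job is handed in; nothing more can be done
None
```

The plain offcut is home against the red end stop, flat between the rails and under the bridge; the setting block and V-block were not touched, and the job was handed in at about 13 s.

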